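Push a row of sample jars home into the reader dock

ROBOT

A 6-joint arm with a two-finger parallel gripper is mounted at the origin on the work surface. World frame = base frame: x ahead of the robot, y to its left, z up, the work surface at z = 0. Lengths are in m, angles in rad, forces in N, time in s.
With the tool pointing down it reaches from about 0.375 to 0.975 m from the base axis. Payload 3.8 kg.
Tool frame: the origin (TCP) lies on the centre line of the jaws, within the pads' length; the fingertips stand 8 mm ahead of it and the grasp point (between the pads) lies 11 mm behind it; z points along the fingers, y is the direction in which the jaws open and shut (so a half turn about z gives the same grasp; the last joint's range is limited). The gripper opens to 85 mm and grips with 20 to 120 N. Pads are 22 mm wide; open, the fingers measure 114 mm over their backs; the gripper's body (76 mm by 85 mm) begins 54 mm behind the grasp point. The pads swing forward as they close: fully open they stand 13 mm farther back than shut.
Start: joints at [1.214, 0.264, 1.604, -0, 1.274, -0.037], TCP at [0.212, 0.641, 0.239] pointing down, gripper open.
Joint ranges: [-2.63, 2.63], [-0.94, 2.18], [0.31, 2.57], [-1.31, 4.45], [0, 2.66], [-2.55, 2.55]. Speed limits (rad/s): [2.57, 2.57, 3.14, 3.14, 3.14, 3.14].

INTERFACE

Orientations are given as a rotation vector (axis times angle).
In Python, from workcell import * gives the robot as it stands.
- The arm moves only by the tool play_rows, never from a script. Its arguments are lists of equal length, an entry for each row: "slide": the shift along the tool's x, y, z in cm, a list of three; "delta_rot": the turn, a rotation vector about the tool's x, y, z in rad, a list of three. In form: {"slide": [[x, y, z], ...], "delta_rot": [[wx, wy, wz], ...]}. A call has 1 to 12 rows; each row is the pose to reach, as a shift and turn from the pose measured when the call began, along the tool's axes at that moment; what a row does not reach only later rows make up. A row lasts 1/12 s, in which the tool goes at most 41.7 mm and 7.16 degrees, less where a joint would pass 70% of its speed; a pose out of reach is approached as far as the arm can. A call with a gripper value outside its range is refused whole. "hand" is the opening, from 0 (shut) to 1 (fully open), set as the call begins (left out, the last holds). The fingers move at their own pace and stop on an object; "force" is the grip in N (left out, the last holds). Time passes only in rows, so rows that repeat a pose let the fingers close. It gives the time, the measured TCP pose, the force and the opening at its end, in the units of the state.
- read_state(): the state, without advancing time (a new reading comes with each control period).
- read_camera(name): name is "scene" or "top" or "wrist"; returns a dict with "image" (400x640x3 uint8, red, green, blue), "depth" (400x640 float32, m along the optical axis (not along the pixel's ray), 0 where there is no reading), "fovy" (degrees; the focal length in pixels is half the picture's height over the tangent of half this angle, whatever the lens; pixels are square), "cx", "cy" (the principal point, pixels), "k1" (the pictures are not rectified: a ray, as slopes to the right and down, at radius r is drawn at 1 + k1 r^2 times it, then the intrinsics apply), "world_from_camera" (4x4, takes a point from camera to world coordinates); the wrist camera has in their place "hand_eye" (4x4, takes a point from camera to tool coordinates, whose origin is the TCP and whose axes are the flange's). Camera axes: x right, y up, looking along -z (the intrinsics and any distortion apply to the point x, -y, -z); pixel columns grow to the right and rows downward; lengths in m; the calibration is good to about 2 mm. A picture is of the moment at which its call begins: read the wrist's pose just before it.
- finish_job(): hands the job in, once; it reports no verdict.
Trained networks look in a picture, given as the dict that the camera call returned (one of the last four; its "shot" number tells which), for a name from the list of things; names that differ only in an ending like _2 or _b are one class to them, and where a whole thing is asked for, a point or a joint stands for the part that bears it (a point fixed in the world has none). Each returns a list of dicts, best first, with "conf" (0 to 1); they miss things now and then, are a little off and sometimes report something else, mostly with a low value. They report only what shows in the picture. A call takes as long as a camera call. They do not tell look-alikes from the thing itself.
- spot_in(target, picture): "bbox" ([centre column, centre row, width, height] in pixels, round what is visible of it).
- landmark_of(target, picture): "at" ([column, row] in pixels: a listed point, or the origin of a listed thing).
The state is a dict: "time": time; "q": joint angles; "joint_vel": joint speeds; "joint_torque": joint torques, N m; "tool_pos": TCP position; "tcp_rot": TCP orientation; "wrist_force": force on the tool from outside, world axes, zero at the start; "torque": the same for the moment, N m; "width": opening from 0.0 (shut) to 1.0 (fully open).
Only numpy, scipy, OpenCV 4.12 (cv2) and the standard library are available. Lean on these libraries where they do the work, as an engineer would, in place of code of your own. Each camera call takes 0.05 s, during which the arm holds its last target.

TASK

Push the row of three blue-capped square jars along the bench, as one block, into the grey reader dock with the green side guides, until the front jar is home against the backstop and the three stand closed up in a straight row in line with the dock. Do not lift or tip the jars, and do not let the row come apart on the way. The orange-capped jars, the amber jar and the steel beaker are not part of the job.

Things in the scene. Friction and masses are not known exactly. Their poses are not given: they have to be found in the camera images.
- jar_front: Front jar of the row, nearest the dock: square white plastic, 44 x 44 mm, 52 mm tall, 66 mm with its round blue cap (33 mm across), about 120 g, loose, slides easily. Origin: centre of its underside, 22 mm from each face; x towards the dock, z up. At the start its front face is 80 to 130 mm from the backstop and the row is in line with the dock to some 5 mm and a few degrees.
- jar_middle: Middle jar of the row, same as the front jar: 44 x 44 mm body, 52 mm tall (66 with its blue cap). Origin: centre of its underside; x along the row towards the dock, z up. At the start there are gaps of 1 to 5 mm between the jars.
- jar_back: Back jar of the row, same as the front jar: 44 x 44 mm body, 52 mm tall (66 with its blue cap). Origin: centre of its underside; x along the row towards the dock, z up. Its back face, farthest from the dock, is the free end of the row; the bench behind it is clear.
- dock: Fixed grey block 110 wide, 62 tall; its face is the backstop. Two green guides 30 tall, 68 apart, flare at the mouth 66 mm out: they take the front jar only, 12 to spare each side. No floor plate. Origin: on the bench, middle of the backstop face; x level, the way the jars are pushed (guides at negative x), z up. Row home: jars at x = -22, -66, -110 mm, y = 0, its back face at x = -132.
Mind the look-alikes: they are no part of the job. Leave any turquoise look-alike of the jar_back alone. Leave any red look-alike of the jar_front alone.

How it is judged:
At the end, for the whole second after the job is handed in: The front jar stands within 12 mm of the backstop, the middle jar within 16 mm and the back jar within 20 mm of its place when the row is closed up against the backstop; each is within 15 mm sideways of the dock's centre line and within 10 degrees of its direction, upright on the bench and at rest (x of jar_front in the frame of dock above -0.034 m and y of jar_front in the frame of dock between -0.015 and 0.015 m and angle between the x axis of each of jar_front, jar_middle, jar_back and the x axis of dock, either way round below 0.175 rad and angle between each of jar_front, jar_middle, jar_back's own z axis and vertical below 0.1 rad and height (world z) of each of jar_front, jar_middle, jar_back below 0.01 m and linear speed of each of jar_front, jar_middle, jar_back below 0.01 m/s and x of jar_middle in the frame of dock above -0.082 m and y of jar_middle in the frame of dock between -0.015 and 0.015 m and x of jar_back in the frame of dock above -0.13 m and y of jar_back in the frame of dock between -0.015 and 0.015 m); the robot touches nothing.
It fails at once if a jar is lifted off the bench by more than 15 mm (height (world z) of any of jar_front, jar_middle, jar_back above 0.015 m).
It fails at once if a jar is tipped by more than 20 degrees (angle between any of jar_front, jar_middle, jar_back's own z axis and vertical above 0.35 rad).
It fails at once if the row comes apart: two neighbouring jars more than about 18 mm from each other (centres more than 62 mm apart) (horizontal distance between jar_front and jar_middle above 0.062 m or horizontal distance between jar_middle and jar_back above 0.062 m).
It also fails if it takes over 32 s, if anything falls off the work surface, if the arm or the gripper's body presses on something with over 40 N, if the wrist force passes 120 N, or if a joint passes its speed limit or range.

## Working session

There is one attempt and no reset: what is moved stays moved. The work goes in short steps, Python scripts to look and compute and a tool call to move; the robot and the scene stay as the last step left them, time stands still between calls to the robot, and variables do not carry over. Pictures are saved under pics/ and viewed, and the job is handed in when it is done.

Besides the shell and the picture viewer there is one more tool, called after "Emit:" as name(argument=value, ...) on one line, values as JSON. play_rows: Moves the arm, as the interface text tells. Its arguments: {"type":"object","properties":{"slide":{"type":"array"},"delta_rot":{"type":"array"},"hand":{"type":"number"},"force":{"type":"number"}},"required":["slide","delta_rot"]}

```bash
mkdir -p pics
cat > h.py <<'E'
from workcell import *
import numpy as np, cv2
def save(p,n): cv2.imwrite('pics/'+n,cv2.cvtColor(p['image'],cv2.COLOR_RGB2BGR))
def f(p): return 200/np.tan(np.radians(p['fovy'])/2)
def ray(p,u,v):
    d=np.array([(u-p['cx'])/f(p),(v-p['cy'])/f(p)]);s=d.copy()
    for _ in range(20): s=d/(1+p['k1']*(s@s))
    return np.array([s[0],-s[1],-1.])
def at_z(p,u,v,z,M=None):
    M=p['world_from_camera'] if M is None else M
    d=M[:3,:3]@ray(p,u,v);o=M[:3,3]
    return o+d*(z-o[2])/d[2]
def at_d(p,u,v,M=None):
    M=p['world_from_camera'] if M is None else M
    return (M@np.r_[ray(p,u,v)*p['depth'][int(round(v)),int(round(u))],1])[:3]
E
python3 - <<'E'
from h import *
print(read_state())
for n in ('scene','top'):
    p=read_camera(n);save(p,n+'1.png')
    print(n,p['fovy'],p['k1'])
    for t in ('jar_front','jar_middle','jar_back','dock'):
        for r in spot_in(t,p)[:6]: 
            u,v=r['bbox'][:2];print(t,np.round(r['bbox']),round(r['conf'],2),np.round(at_d(p,u,v),3))
        for r in landmark_of(t,p)[:6]:
            u,v=r['at'];print(' lm',t,np.round(r['at']),round(r['conf'],2),np.round(at_z(p,u,v,0),3))
E
```

```text
{'time': 0.0, 'q': array([ 1.21412159e+00,  2.64756191e-01,  1.60536789e+00, -8.34301169e-06,
        1.27369446e+00, -3.68826000e-02]), 'joint_vel': array([-0.00226119,  0.00076857,  0.00134318, -0.00083299, -0.00178269,
        0.00047779]), 'joint_torque': array([-3.66436261e-04, -5.15119600e+01, -3.67305636e+01,  1.82601624e-06,
        1.30673731e-02,  1.44427173e-05]), 'tool_pos': array([0.21194498, 0.6401162 , 0.23796326]), 'tcp_rot': array([-0.50011843, -3.10109483,  0.00343092]), 'wrist_force': array([ 0.85281069,  0.45747917, -0.56840389]), 'torque': array([ 0.04797466, -0.02631388,  0.01008324]), 'width': 1.000603462197991}
scene 48.17845153112783 -0.04193163171190605
jar_front [259. 241.  31.  32.] 0.93 [0.703 0.144 0.063]
jar_front [308. 160.  30.  35.] 0.76 [0.542 0.012 0.05 ]
 lm jar_front [305. 172.] 0.63 [ 0.542 -0.001 -0.   ]
 lm jar_front [258. 251.] 0.55 [0.703 0.127 0.   ]
jar_middle [302. 138.  24.  24.] 0.83 [ 0.528 -0.041  0.058]
jar_middle [326. 215.  72.  73.] 0.32 [0.578 0.15  0.066]
 lm jar_middle [301. 150.] 0.6 [ 0.523 -0.057 -0.   ]
jar_back [338. 112. 
[... 244 characters left out ...]
op 47.42225730647336 -0.09877467961794181
jar_front [290. 140.  30.  32.] 0.92 [0.69  0.129 0.069]
jar_front [359. 223.  34.  27.] 0.72 [ 0.53  -0.003  0.066]
 lm jar_front [354. 225.] 0.87 [ 0.537 -0.001  0.   ]
 lm jar_front [289. 144.] 0.65 [0.706 0.136 0.   ]
jar_middle [384. 228.  34.  32.] 0.6 [ 0.521 -0.05   0.066]
 lm jar_middle [380. 229.] 0.98 [ 0.531 -0.052  0.   ]
jar_back [406. 283.  33.  30.] 0.92 [ 0.42  -0.089  0.067]
jar_back [409. 236.  28.  29.] 0.64 [ 0.507 -0.098  0.065]
 lm jar_back [402. 283.] 0.93 [ 0.423 -0.096  0.   ]
 lm jar_back [403. 239.] 0.76 [ 0.511 -0.1    0.   ]
dock [297. 205.  80.  77.] 0.66 [0.576 0.116 0.   ]
 lm dock [293. 207.] 0.82 [0.572 0.123 0.   ]
```

Run:
```python
import cv2
a=cv2.imread('pics/top1.png')[80:330,180:500];cv2.imwrite('pics/top1c.png',cv2.resize(a,None,fx=2.4,fy=2.4,interpolation=cv2.INTER_CUBIC)[:600,:800])
a=cv2.imread('pics/scene1.png');cv2.imwrite('pics/scene1b.png',a)
```

```text
(no output)
```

View pics/top1c.png

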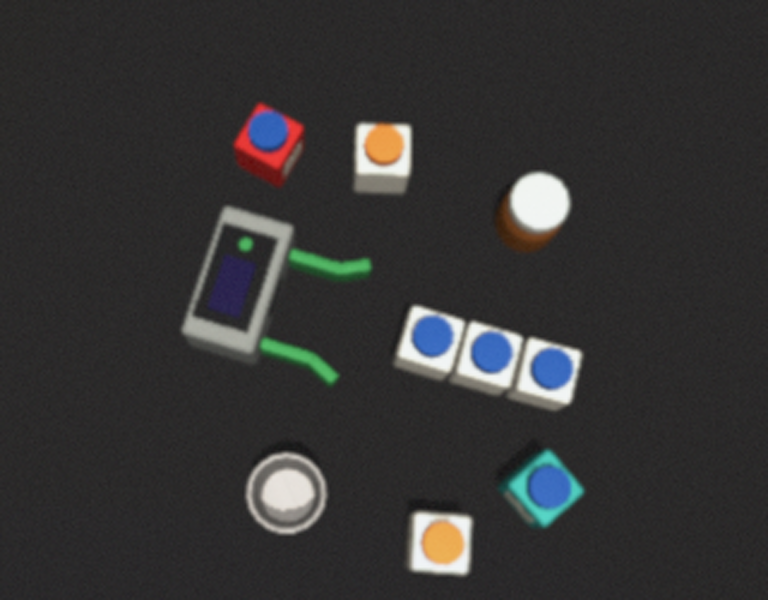

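View pics/scene1.png

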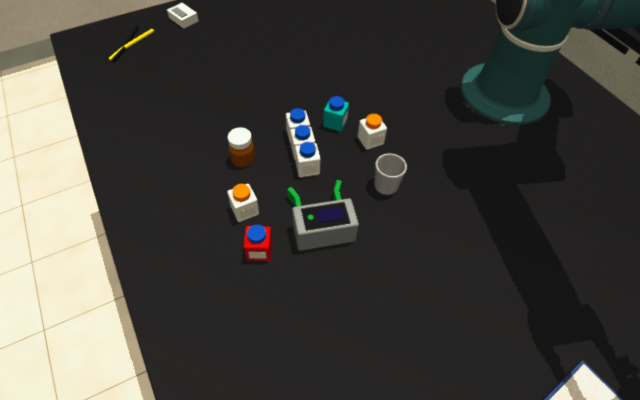

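The top view shows the row as three white jars with blue caps at about (360,220), (384,227) and (410,233). The red look-alike is at (292,135), the turquoise one at (408,283) and the dock block at (279,197). The orange-capped jars are at (340,140) and (364,306), the amber bottle at (405,165) and the beaker at (299,285). Next I'll measure the caps and dock precisely.

```bash
cat > meas.py <<'E'
from h import *
def caps(p,z=0.066):
    h=cv2.cvtColor(p['image'],cv2.COLOR_RGB2HSV)
    m=cv2.inRange(h,(105,130,90),(125,255,255))
    n,l,s,c=cv2.connectedComponentsWithStats(m)
    out=[]
    for i in range(1,n):
        if s[i,4]>60: out.append((np.round(c[i],1),s[i,4],at_z(p,*c[i],z)))
    return out
def cloud(p):
    v,u=np.mgrid[0:400,0:640]
    d=np.stack([(u-p['cx'])/f(p),(v-p['cy'])/f(p)],-1);s=d.copy()
    for _ in range(20): s=d/(1+p['k1']*(s**2).sum(-1,keepdims=True))
    D=p['depth'];P=np.stack([s[...,0]*D,-s[...,1]*D,-D],-1)
    M=p['world_from_camera'];return P@M[:3,:3].T+M[:3,3]
E
python3 - <<'E'
from meas import *
for n in ('top','scene'):
    p=read_camera(n);print(n,np.round(p['world_from_camera'][:3,3],2))
    for c in caps(p):print(c[0],c[1],np.round(c[2],4))
    P=cloud(p)
    x,y,z=np.moveaxis(P,-1,0)
    hsv=cv2.cvtColor(p['image'],cv2.COLOR_RGB2HSV)
    print('z bench',np.median(z[150:300,200:480][(z[150:300,200:480]<.02)]))
    # dock top
    m=(p['depth']>0)&(z>.052)&(z<.072)&(np.hypot(x-.59,y-.155)<.09)
    if n=='scene': m&=~((x>.66)&(y>.11)) | True
    m=m.astype(np.uint8);k,l,s,c=cv2.connectedComponentsWithStats(m)
    for i in range(1,k):
        if s[i,4]>150:
            q=P[l==i];r=cv2.minAreaRect((q[:,:2]*1000).astype(np.float32));print('top',s[i],np.median(q[:,2]),r);print(cv2.boxPoints(r))
    g=cv2.inRange(hsv,(45,100,50),(80,255,255));k,l,s,c=cv2.connectedComponentsWithStats(g)
    for i in range(1,k):
        if s[i,4]>30:
            vv,uu=np.where(l==i);q=np.array([at_z(p,a,b,.03)[:2] for a,b in zip(uu,vv)])*1000
            print('green',s[i],np.round(q.mean(0)),cv2.boxPoints(cv2.minAreaRect(q.astype(np.float32))).round().tolist())
E
```

```text
top [0.39 0.09 0.9 ]
[291.3 134.2] 181 [0.7029 0.1273 0.066 ]
[359.9 219.6] 195 [ 0.5365 -0.0052  0.066 ]
[384.3 226.4] 197 [ 0.5244 -0.0509  0.066 ]
[409.5 233.2] 197 [ 0.5123 -0.0981  0.066 ]
[408.3 282.5] 218 [ 0.4211 -0.094   0.066 ]
z bench 0.0011595309518457886
top [ 256  166   46   62 1798] 0.06438999359718711 ((580.8472900390625, 148.10736083984375), (60.56093215942383, 110.08979797363281), 73.66378021240234)
[[519.50757 134.53206]
 [625.15283 103.56672]
 [642.187   161.68266]
 [536.54175 192.64801]]
green [ 21 103  69  50 482] [715. 599.] [[672.0, 572.0], [778.0, 552.0], [803.0, 687.0], [696.0, 706.0]]
green [279 179   7   6  35] [617. 145.] [[612.0, 151.0], [612.0, 139.0], [622.0, 139.0], [622.0, 151.0]]
green [300 184  35  13 290] [600.  75.] [[586.0, 43.0], [607.0, 40.0], [614.0, 108.0], [593.0, 111.0]]
green [288 220  33  21 264] [522.  98.] [[499.0, 71.0], [517.0, 63.0], [546.0, 125.0], [528.0, 133.0]]
scene [0.81 0.52 0.73]
[336.4 101.3] 143 [ 0.4183 -0.0948  0.066 ]
[297.2 113.6] 147 [ 0.51   -0.0992  0.066 ]
[302.2 130.7] 148 [ 0.5229 -0.0508  0.066 ]
[307.2 148. ] 163 [ 0.5353 -0.0045  0.066 ]
[256.3 232.7] 250 [0.7017 0.1278 0.066 ]
[579.2 367. ] 61 [0.3734 0.5538 0.066 ]
[553.9 390.6] 71 [0.431  0.5602 0.066 ]
z bench 0.0010394921567709048
top [ 293  198   66   39 1892] 0.06407714962429589 ((577.8265380859375, 148.55506896972656), (61.23945236206055, 110.51324462890625), 73.70955657958984)
[[516.1993  134.6645 ]
 [622.2757  103.66481]
 [639.4538  162.44563]
 [533.3774  193.44533]]
green [333 179   9  21 144] [517.  89.] [[498.0, 70.0], [512.0, 62.0], [536.0, 104.0], [522.0, 112.0]]
green [287 186  15  20 178] [600.  65.] [[588.0, 87.0], [592.0, 39.0], [612.0, 41.0], [608.0, 89.0]]
green [307 214   7   7  41] [593. 121.] [[586.0, 118.0], [596.0, 112.0], [602.0, 124.0], [592.0, 129.0]]
```

```bash
cat > geo.py <<'E'
from meas import *
from scipy.spatial.transform import Rotation as R
O=np.array([.5707,.119]);a=np.radians(73.7);e=np.array([np.cos(a),np.sin(a)]);n=np.array([-e[1],e[0]])
def dock(xy): d=np.asarray(xy)[:2]-O; return np.array([d@e,d@n])
def world(x,y,z): return np.r_[O+x*e+y*n,z]
def Rt(s=1): 
    x=np.r_[s*e,0];z=np.array([0,0,-1.]);return np.c_[x,np.cross(z,x),z]
def go(T,s=1):
    st=read_state();R0=R.from_rotvec(st['tcp_rot']).as_matrix()
    return R0.T@(T-st['tool_pos'])*100, R.from_matrix(R0.T@Rt(s)).as_rotvec()
E
python3 - <<'E'
from geo import *
st=read_state();print(st['time'],dock(st['tool_pos']));print(R.from_rotvec(st['tcp_rot']).as_matrix().round(3))
for s in (1,-1):print(go(world(-.285,-.003,.12),s))
print(world(-.285,-.003,.12))
E
```

```text
1.0 [0.4001939  0.49052182]
[[-0.949  0.314  0.   ]
 [ 0.314  0.949  0.   ]
 [ 0.     0.    -1.   ]]
(array([-51.73905744, -66.73578221,  11.92709385]), array([ 2.39747451e-05, -2.42730365e-05,  1.53550562e+00]))
(array([-51.73905744, -66.73578221,  11.92709385]), array([ 2.45082349e-05,  2.42070531e-05, -1.60608704e+00]))
[ 0.4935894  -0.15538651  0.12      ]
```

Emit:
play_rows(slide=[[-51.7,-66.7,0],[-51.7,-66.7,0],[-51.7,-66.7,0],[-51.7,-66.7,0],[-51.7,-66.7,0],[-51.7,-66.7,0],[-51.7,-66.7,0],[-51.7,-66.7,0],[-51.7,-66.7,0],[-51.7,-66.7,0],[-51.7,-66.7,0],[-51.7,-66.7,0]], delta_rot=[[0,0,1.535],[0,0,1.535],[0,0,1.535],[0,0,1.535],[0,0,1.535],[0,0,1.535],[0,0,1.535],[0,0,1.535],[0,0,1.535],[0,0,1.535],[0,0,1.535],[0,0,1.535]], hand=0.25, force=40)

```text
time: 2.0
tool_pos: [0.379, 0.1675, 0.2398]
tcp_rot: [2.485, 1.921, 0.002]
wrist_force: [1.2, 0.8, -0.5]
width: 0.25
```

Run:
```python
from geo import *
st=read_state();print(st['time'],st['tool_pos'],st['width'],st['q'].round(2),go(world(-.285,-.003,.12)))
```

```text
2.0 [0.37895687 0.16748978 0.2397501 ] 0.24983490882796763 [ 0.36 -0.25  2.12 -0.    1.27  0.61] (array([-28.36951882,  19.21069904,  11.97570201]), array([ 0.00125908, -0.00085615,  0.02987826]))
```

Emit:
play_rows(slide=[[-28.4,19.2,0],[-28.4,19.2,0],[-28.4,19.2,0],[-28.4,19.2,0],[-28.4,19.2,0],[-28.4,19.2,0],[-28.4,19.2,5],[-28.4,19.2,12],[-28.4,19.2,12],[-28.4,19.2,12],[-28.4,19.2,12],[-28.4,19.2,12]], delta_rot=[[0.001,-0.001,0.03],[0.001,-0.001,0.03],[0.001,-0.001,0.03],[0.001,-0.001,0.03],[0.001,-0.001,0.03],[0.001,-0.001,0.03],[0.001,-0.001,0.03],[0.001,-0.001,0.03],[0.001,-0.001,0.03],[0.001,-0.001,0.03],[0.001,-0.001,0.03],[0.001,-0.001,0.03]])

```text
time: 3.0
tool_pos: [0.4918, -0.1556, 0.1179]
tcp_rot: [-2.513, -1.879, 0.004]
wrist_force: [0.5, 1.0, 1.0]
width: 0.248
```

Run:
```python
from geo import *
st=read_state();p=read_camera('wrist');save(p,'w1.png')
print(st['time'],st['tool_pos'],st['q'].round(2),dock(st['tool_pos']),go(world(-.285,-.003,.018)))
M=np.eye(4);M[:3,:3]=R.from_rotvec(st['tcp_rot']).as_matrix();M[:3,3]=st['tool_pos'];M=M@p['hand_eye']
for c in caps(dict(p,world_from_camera=M)):print(c[0],c[1],np.round(c[2],4),dock(c[2]).round(4))
```

```text
3.0 [ 0.49176419 -0.15555824  0.11793073] [-0.35  0.08  2.06  0.    1.01 -0.07] [-0.2856771  -0.00129635] (array([ 0.0147094 ,  0.03827857, 10.19452702]), array([-0.00073982, -0.00032375, -0.00100185]))
[322.4  41.3] 3168 [ 0.5237 -0.0534  0.066 ] [-0.1787 -0.0033]
[325.1 135. ] 2405 [ 0.5118 -0.1003  0.066 ] [-0.2271 -0.005 ]
[177.1 171. ] 2588 [ 0.4217 -0.0959  0.066 ] [-0.248   0.0827]
```

View pics/w1.png

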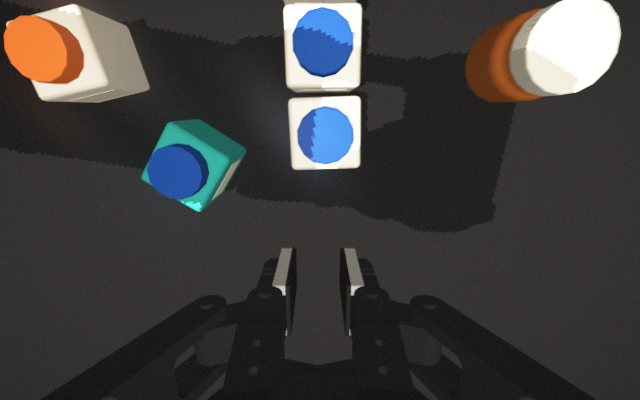

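The wrist view shows the back jar at (325,135) and the middle jar at (322,41), centred ahead of the fingers. The turquoise jar is off to the left at (177,171). The wrist and fixed cameras agree to within 2 mm, so I'll descend.

Emit:
play_rows(slide=[[0,0.3,3],[0,0.3,6],[0,0.3,8],[0,0.3,9.5],[0,0.3,10],[0,0.3,10]], delta_rot=[[0,0,0],[0,0,0],[0,0,0],[0,0,0],[0,0,0],[0,0,0]])

```text
time: 3.55
tool_pos: [0.4966, -0.1555, 0.0209]
tcp_rot: [-2.513, -1.884, -0.001]
wrist_force: [1.0, -0.1, -0.2]
width: 0.248
```

Emit:
play_rows(slide=[[0.5,0,0],[1.0,0,0],[1.5,0,0],[2.0,0,0],[2.4,0,0],[2.8,0,0],[3.2,0,0],[3.6,0,0],[4.0,0,0],[4.4,0,0],[4.7,0,0],[5.0,0,0]], delta_rot=[[0,0,0],[0,0,0],[0,0,0],[0,0,0],[0,0,0],[0,0,0],[0,0,0],[0,0,0],[0,0,0],[0,0,0],[0,0,0],[0,0,0]])

```text
time: 4.55
tool_pos: [0.5111, -0.1076, 0.0212]
tcp_rot: [2.513, 1.884, 0.001]
wrist_force: [-1.0, -4.6, 5.5]
width: 0.25
```

```bash
cat > chk.py <<'E'
from geo import *
import sys
st=read_state();print(st['time'],st['tool_pos'].round(4),'dock',dock(st['tool_pos']).round(4),st['wrist_force'].round(1),'rot err',go(world(0,0,0))[1].round(4))
for nm in ('top','scene'):
    p=read_camera(nm);save(p,nm+sys.argv[1]+'.png')
    for c in caps(p):
        d=dock(c[2])
        if abs(d[1])<.04: print(nm,c[0],c[1],d.round(4))
    if nm=='top':cv2.imwrite('pics/c'+sys.argv[1]+'.png',cv2.resize(cv2.imread('pics/top'+sys.argv[1]+'.png')[120:320,240:480],None,fx=3,fy=3,interpolation=cv2.INTER_CUBIC))
E
python3 chk.py 2
```

```text
4.55 [ 0.5111 -0.1076  0.0212] dock [-0.2342 -0.0064] [-1.  -4.6  5.5] rot err [0.0009 0.     0.0004]
top [351.3 217.2] 193 [-0.1122 -0.0017]
top [374.  223.1] 185 [-0.156  -0.0036]
top [396.4 229.1] 182 [-0.1991 -0.005 ]
scene [299.1 122.6] 141 [-0.2    -0.0039]
scene [303.8 138.1] 147 [-0.1558 -0.0022]
scene [308.9 154.5] 171 [-0.1113 -0.0005]
```

View pics/c2.png

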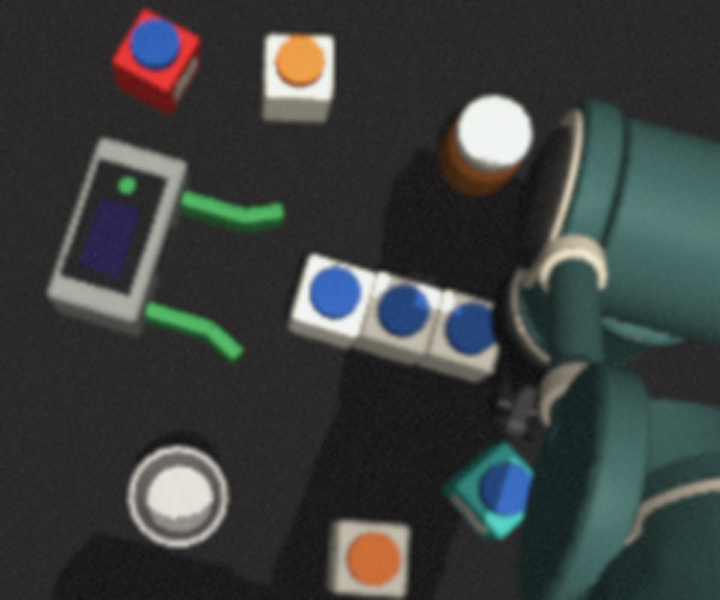

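The row is closed up at 44 mm spacing and within 5 mm of the centre line. I'll continue to just short of home.

Emit:
play_rows(slide=[[0.4,0,0],[0.8,0,0],[1.2,0,0],[1.6,0,0],[2.0,0,0],[2.4,0,0],[2.8,0,0],[3.2,0,0],[3.6,0,0],[4.0,0,0],[4.3,0,0],[4.5,0,0]], delta_rot=[[0,0,0],[0,0,0],[0,0,0],[0,0,0],[0,0,0],[0,0,0],[0,0,0],[0,0,0],[0,0,0],[0,0,0],[0,0,0],[0,0,0]])

```text
time: 5.65
tool_pos: [0.5239, -0.0635, 0.0212]
tcp_rot: [2.513, 1.885, 0.002]
wrist_force: [-1.5, -4.2, 4.2]
width: 0.253
```

```bash
python3 chk.py 3
```

```text
5.65 [ 0.5239 -0.0635  0.0212] dock [-0.1883 -0.0063] [-1.5 -4.2  4.2] rot err [ 0.0008 -0.0008  0.0007]
top [327.8 210.1] 190 [-0.0663 -0.0015]
top [350.3 216. ] 189 [-0.1098 -0.0033]
top [372.  222.3] 154 [-0.152  -0.0039]
scene [303.2 138.8] 153 [-0.1541 -0.0039]
scene [308.3 155.4] 164 [-0.1094 -0.0022]
scene [313.6 172.7] 182 [-0.0654 -0.0005]
```

View pics/c3.png

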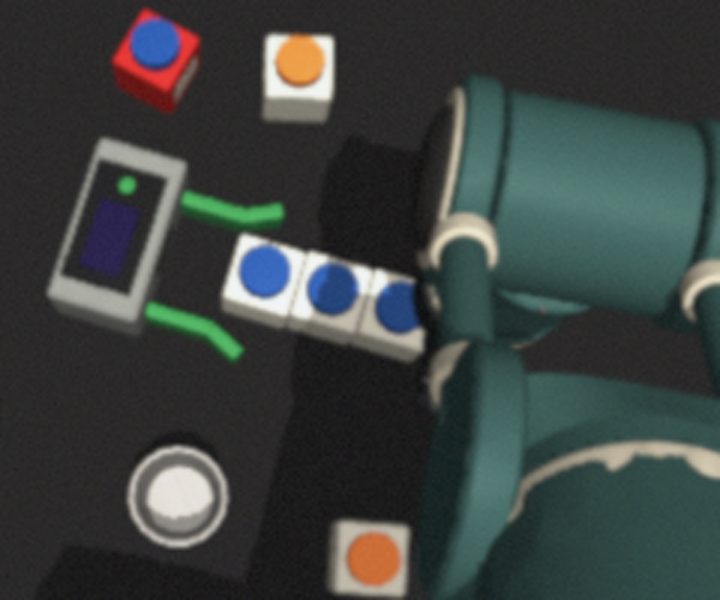

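The row is straight and closed, and its front jar (about (265,270) in the crop) is entering between the guides. About 44 mm remains.

Emit:
play_rows(slide=[[0.4,0,0],[0.8,0,0],[1.2,0,0],[1.6,0,0],[2.0,0,0],[2.4,0,0],[2.8,0,0],[3.1,0,0],[3.4,0,0],[3.6,0,0],[3.8,0,0],[3.9,0,0]], delta_rot=[[0,0,0],[0,0,0],[0,0,0],[0,0,0],[0,0,0],[0,0,0],[0,0,0],[0,0,0],[0,0,0],[0,0,0],[0,0,0],[0,0,0]])

```text
time: 6.75
tool_pos: [0.5349, -0.0256, 0.0211]
tcp_rot: [-2.513, -1.885, -0.003]
wrist_force: [-1.3, -4.5, 3.5]
width: 0.251
```

```bash
python3 chk.py 4
```

```text
6.75 [ 0.5349 -0.0256  0.0211] dock [-0.1488 -0.0062] [-1.3 -4.5  3.5] rot err [ 0.0007 -0.0015  0.0006]
top [307.8 204. ] 188 [-0.0271 -0.0014]
top [330.2 209.9] 190 [-0.0705 -0.0032]
top [350.4 216. ] 117 [-0.11   -0.0033]
scene [307.  153.5] 165 [-0.1146 -0.0036]
scene [312.5 171.1] 173 [-0.0695 -0.0019]
scene [317.9 189.4] 194 [-0.0257 -0.0004]
```

View pics/c4.png

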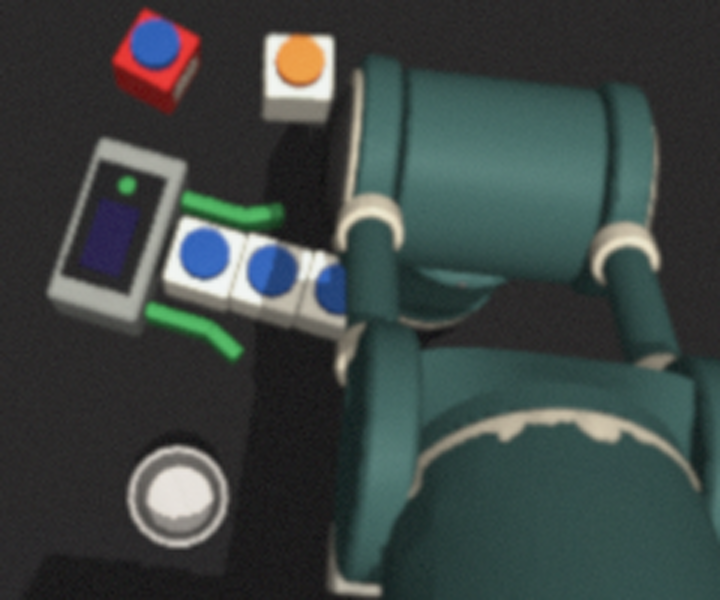

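The front jar is about 4 mm from the backstop, so I'll creep in until it makes contact.

Emit:
play_rows(slide=[[0.1,0,0],[0.17,0,0],[0.23,0,0],[0.29,0,0],[0.35,0,0],[0.4,0,0],[0.4,0,0]], delta_rot=[[0,0,0],[0,0,0],[0,0,0],[0,0,0],[0,0,0],[0,0,0],[0,0,0]])

```text
time: 7.43
tool_pos: [0.5361, -0.0216, 0.0211]
tcp_rot: [-2.513, -1.884, -0.003]
wrist_force: [-0.4, -3.9, 4.3]
width: 0.247
```

Emit:
play_rows(slide=[[0.05,0,0],[0.1,0,0],[0.15,0,0],[0.15,0,0]], delta_rot=[[0,0,0],[0,0,0],[0,0,0],[0,0,0]])

```text
time: 7.77
tool_pos: [0.5364, -0.0203, 0.0211]
tcp_rot: [-2.513, -1.885, -0.003]
wrist_force: [-0.6, -4.4, 4.4]
width: 0.248
```

Emit:
play_rows(slide=[[0.05,0,0],[0.1,0,0],[0.15,0,0],[0.2,0,0],[0.2,0,0]], delta_rot=[[0,0,0],[0,0,0],[0,0,0],[0,0,0],[0,0,0]])

```text
time: 8.18
tool_pos: [0.5364, -0.0203, 0.0212]
tcp_rot: [2.511, 1.885, -0.002]
wrist_force: [-3.2, -11.7, 5.7]
width: 0.252
```

```bash
python3 chk.py 5
```

```text
8.1833 [ 0.5364 -0.0203  0.0212] dock [-0.1433 -0.0062] [ -3.2 -11.7   5.7] rot err [0.0004 0.0016 0.0015]
top [304.9 203.3] 189 [-0.0214 -0.0012]
top [327.3 209.1] 187 [-0.0649 -0.0031]
top [346.5 215.2] 86 [-0.1025 -0.0027]
scene [307.5 155.5] 170 [-0.1094 -0.0037]
scene [313.  173.2] 180 [-0.0643 -0.0019]
scene [318.5 191.6] 194 [-0.0205 -0.0004]
```

The force rose to 12 N while the tool stopped advancing, so the row is home at about x = -21, -65, -109 mm. I'll back off straight, then rise.

Emit:
play_rows(slide=[[-0.1,0,0],[-0.3,0,0],[-0.7,0,0],[-1.5,0,0],[-2.5,0,0],[-4,0,0],[-5.5,0,0],[-7,0,0],[-7.5,0,-3],[-8,0,-6],[-8,0,-10],[-8,0,-12]], delta_rot=[[0,0,0],[0,0,0],[0,0,0],[0,0,0],[0,0,0],[0,0,0],[0,0,0],[0,0,0],[0,0,0],[0,0,0],[0,0,0],[0,0,0]])

```text
time: 9.28
tool_pos: [0.5153, -0.0982, 0.145]
tcp_rot: [2.51, 1.882, 0.003]
wrist_force: [0.2, -0.8, 1.6]
width: 0.252
```

Emit:
play_rows(slide=[[-3,0,-3],[-6,0,-6],[-8,0,-8],[-8,0,-8]], delta_rot=[[0,0,0],[0,0,0],[0,0,0],[0,0,0]])

```text
time: 9.62
tool_pos: [0.4943, -0.1798, 0.2313]
tcp_rot: [2.505, 1.872, 0.009]
wrist_force: [1.4, -0.2, 0.9]
width: 0.249
```

```bash
python3 chk.py 6
```

```text
9.6167 [ 0.4943 -0.1798  0.2313] dock [-0.3082 -0.0105] [ 1.4 -0.2  0.9] rot err [ 0.0146  0.0041 -0.0027]
top [304.9 203.3] 189 [-0.0214 -0.0012]
top [327.5 209.1] 193 [-0.0652 -0.0032]
top [350. 215.] 189 [-0.1088 -0.0049]
scene [307.6 155.5] 183 [-0.1093 -0.0036]
scene [312.8 173.1] 177 [-0.0647 -0.0022]
scene [318.5 191.6] 193 [-0.0206 -0.0003]
```

View pics/c6.png

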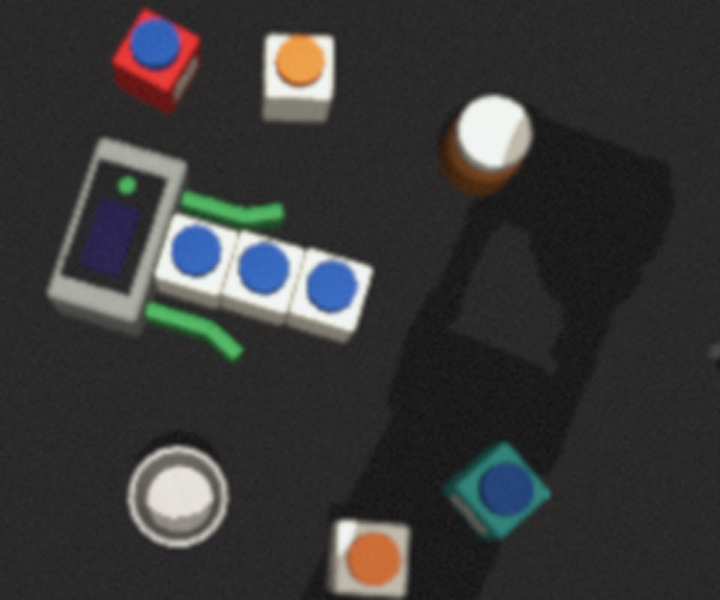

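View pics/scene6.png

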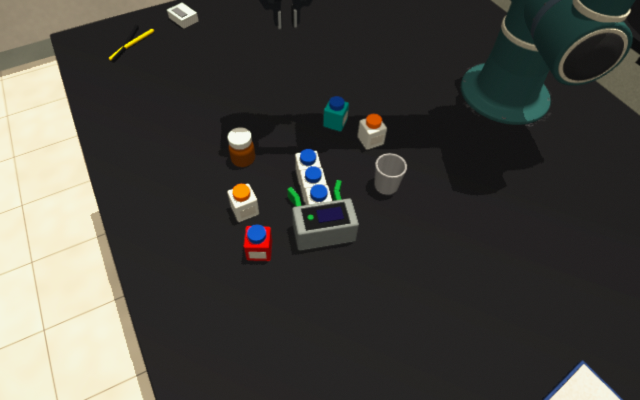

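The row is straight, closed and against the backstop, with caps at (196,250), (264,268) and (331,286) in the crop. The arm is clear and the neighbouring things haven't moved, so I'm handing in.

```bash
python3 -c "
from workcell import *
print(finish_job())"
```

```text
the job is handed in; nothing more can be done
None
```

I pushed the three blue-capped jars into the dock as one closed row, using the two part-closed fingers low on the back jar. I stopped when the force rose to about 12 N with no further travel, then backed off and raised the arm clear. I handed the job in at about 9.7 s of the 32 s allowed.

- **Position along the dock:** the last camera check, after the retreat, put the jars at x ≈ -21, -65 and -109 mm. Home is -22, -66 and -110 mm.
- **Sideways and direction:** y ≈ -1, -3 and -4 mm, against ±15 mm allowed. The line of caps is about 2° off the dock's direction, against 10° allowed. I judged each jar's own angle only from the picture.
- **Row and uprightness:** spacing is about 44 mm, so the row is closed up, and the pictures show the jars standing flat.
- **Other things:** the look-alikes, the orange-capped jars, the amber jar and the beaker look unmoved in the pictures.

No check failed. The top and scene cameras agreed to within about 1.5 mm in that final check. `finish_job` gives no verdict, so the result is not confirmed beyond these measurements.

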